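Seat a filter cartridge in a V-nest

ROBOT

A 7-joint arm with a two-finger parallel gripper is mounted at the origin on a cart in front of the work surface, level with it; the furniture and walls round the work are solid. World frame = base frame: x ahead of the robot, y to its left, z up, the work surface at z = 0. Lengths are in m, angles in rad, forces in N, time in s.
With the tool pointing down it reaches from about 0.4 to 0.875 m from the base axis. Payload 6.5 kg.
Tool frame: the origin (TCP) lies at the very end of the fingers, on their centre line; the grasp point (between the pads) lies 19 mm behind it; x points along the fingers, z is the direction in which the jaws open and shut, and the axes are right-handed (so a half turn about x gives the same grasp; the last joint's range is limited). The gripper opens to 88 mm and grips with 3 to 60 N. Pads are 18 mm wide; open, the fingers measure 123 mm over their backs; the gripper's body (75 mm by 187 mm) begins 45 mm behind the grasp point.
Start: joints at [-0.066, 0.536, -0.004, 1.538, 0.003, 1.067, -0.071], TCP at [0.65, 0, 0.239] pointing down, gripper open.
Joint ranges: [-2.7, 2.7], [-0.37, 2.16], [-1.27, 1.26], [0.24, 2.4], [-1.31, 4.45], [0.19, 1.91], [-2.76, 2.76]. Speed limits (rad/s): [2.39, 2.39, 3.14, 3.14, 3.14, 3.14, 3.14].

INTERFACE

Orientations are given as a rotation vector (axis times angle).
In Python, from bench import observe, read_camera, job_done, boxes_of, place_of gives the robot as it stands.
- The arm moves only by the tool servo_tool, never from a script. Its argument "targets" is text: rows parted by semicolons, each of 7 numbers parted by spaces: the turn, a rotation vector about the tool's x, y, z in rad, then the shift along the tool's x, y, z in cm, then the opening in per cent of the stroke, from 0 (shut) to 100 (fully open). In form: ax ay az dx dy dz claw; .... A call has 1 to 12 rows; each row is the pose to reach, as a shift and turn from the pose measured when the call began, along the tool's axes at that moment; what a row does not reach only later rows make up. A row lasts 1/10 s, in which the tool goes at most 50 mm and 8.59 degrees, less where a joint would pass 70% of its speed; a pose out of reach is approached as far as the arm can. A call with a gripper value outside its range is refused whole. The fingers move at their own pace and stop on an object; the grip force is fixed at half the most. Time passes only in rows, so rows that repeat a pose let the fingers close. It gives the time, the measured TCP pose, the force and the opening at its end, in the units of the state.
- observe(): the state, without advancing time (a new reading comes with each control period).
- read_camera(name): name is "scene" or "side" or "wrist"; returns a dict with "frame" (420x560x3 uint8, red, green, blue), "fx", "fy", "cx", "cy" (pixels), "T" (4x4, takes a point from camera to world coordinates). Camera axes: x right, y down, z forward; pixel columns grow to the right and rows downward; lengths in m; the calibration is good to about 2 mm. A picture is of the moment at which its call begins. There is no depth.
- job_done(): hands the job in, once; it reports no verdict.
Trained networks look in the newest picture that a camera, given by its name, has taken for a name from the list of things; names that differ only in an ending like _2 or _b are one class to them, and where a whole thing is asked for, a point or a joint stands for the part that bears it (a point fixed in the world has none). Each returns a list of dicts, best first, with "conf" (0 to 1); they miss things now and then, are a little off and sometimes report something else, mostly with a low value. They report only what shows in the picture. A call takes as long as a camera call. They do not tell look-alikes from the thing itself.
- boxes_of(camera, query): "at" ([column, row] in pixels, amid what is visible of it).
- place_of(camera, query): "at" ([column, row] in pixels: a listed point, or the origin of a listed thing).
The state is a dict: "time_s": time; "q": joint angles; "qd": joint speeds; "effort": joint torques, N m; "position": TCP position; "tcp_rot": TCP orientation; "wrist_force": force on the tool from outside, world axes, zero at the start; "torque": the same for the moment, N m; "gripper_width": opening from 0.0 (shut) to 1.0 (fully open).
Only numpy, scipy, OpenCV 4.12 (cv2) and the standard library are available. Lean on these libraries where they do the work, as an engineer would, in place of code of your own. Each camera call takes 0.05 s, during which the arm holds its last target.

TASK

Take the green-capped steel filter cartridge out of the metal tray and stand it upright on the aluminium plate of the V-nest, clear in front of the open V. Then slide it along the plate into the V, easing it to the middle, and finally press it home with roughly 18 N for about half a second, so that it is centred and bears firmly on both faces, never putting more than 13 N on any one face. Leave it there standing upright against both faces, and do not disturb the other things on the desk.

Things in the scene. Friction and masses are not known exactly. Their poses are not given: they have to be found in the camera images.
- cartridge: the round part: an upright steel cylinder, 40 mm diameter, 70 mm tall, with a green cap band at each end and a small brass port (2 mm proud) on top; about 0.3 kg, weight varies. Rigid and not slippery: pushed even slightly off-centre it may bind on one face of the V without touching the other, until it is shifted sideways. At first it stands in the grey metal tray (floor 2 mm, walls 52 mm above the desk). Origin: centre of underside, z up.
- v_nest: fixed fixture: aluminium plate 140 (x) x 100 (y) x 12 mm screwed to the desk, with two blue cheeks with bright steel faces forming a 90 degree V, and a black line scribed along the centre in front of it. Origin at the centre of the plate's underside, on the desk. Its x axis is the V's centre line: the V is open towards -x, so the cartridge goes in along +x. y is to the left looking into the V.
- seat (a point): the nominal point on the plate's top (12 mm above the desk), 20 mm along v_nest's +x from its origin, where the centre of the cartridge's underside lies when it bears on both faces; axes as v_nest. The V's faces end 30 mm to either side of the centre line, level with the seat (2 mm to its -x side). The plate before them is bare for 85 mm towards -x.
- cheek_left: left cheek of the V (+y side of v_nest), fixed to the plate: 46 mm long, 16 mm thick, 30 mm high above the plate (top 42 mm above the desk). Origin at the foot of its face, at the middle of its length, where the seated cartridge touches it; its y axis points out of the face towards the seated cartridge.
- cheek_right: right cheek (-y side of v_nest), mirror image of the left one; origin and axes likewise.
- meter: bystander: loose grey hand-held flow meter, 118 x 62 x 28 mm; origin at the centre of its underside.
- tape: bystander: loose small blue reel of white tape lying flat in the tray, 50 mm diameter, 14 mm high; origin at the centre of its underside.
- fitting: bystander: loose brass tube fitting, 28 x 72 x 12 mm; origin at the centre of its underside.
- tin: bystander: loose flat round grey tin, 67 mm diameter, 26 mm high; origin at the centre of its underside.
Mind the look-alikes: they are no part of the job. What is shaped like the cartridge but orange is not meant.

How it is judged:
By the outcome, as a careful person would: the job done as asked, in the order asked, and still so for the second after the job is handed in, with the robot touching nothing.
It also fails if it takes over 72 s, if anything falls off the work surface, if the arm or the gripper's body presses on something with over 40 N, if the wrist force passes 120 N, or if a joint passes its speed limit or range.

## Working session

There is one attempt and no reset: what is moved stays moved. The work goes in short steps, Python scripts to look and compute and a tool call to move; the robot and the scene stay as the last step left them, time stands still between calls to the robot, and variables do not carry over. Pictures are saved under pics/ and viewed, and the job is handed in when it is done.

Besides the shell and the picture viewer there is one more tool, called after "Request:" as name(argument=value, ...), one argument or row to a line, values as JSON. servo_tool: Moves the arm, as the interface text tells. Its arguments: {"type":"object","properties":{"targets":{"type":"string"}},"required":["targets"]}

```bash
mkdir -p pics; cat > h.py <<'E'
import numpy as np,cv2
from bench import *
from scipy.spatial.transform import Rotation as R
def snap(c,n,s=1):
    d=read_camera(c); cv2.imwrite(f'pics/{n}.png',d['frame'][:,:,::-1]); return d
def ray(d,uv,z):
    T=np.array(d['T']);v=T[:3,:3]@np.array([(uv[0]-d['cx'])/d['fx'],(uv[1]-d['cy'])/d['fy'],1]);o=T[:3,3]
    return o+v*(z-o[2])/v[2]
def proj(d,p):
    T=np.array(d['T']);c=T[:3,:3].T@(np.array(p)-T[:3,3]);return np.array([d['fx']*c[0]/c[2]+d['cx'],d['fy']*c[1]/c[2]+d['cy']])
E
python3 - <<'E'
from h import *
np.set_printoptions(precision=4,suppress=True)
for c in ['scene','side','wrist']:
    d=snap(c,c+'0'); print(c,d['T'][:3,3] if hasattr(d['T'],'shape') else d['T'])
    for q,z in [('cartridge',.002),('seat',.012),('v_nest',0),('cheek_left',.012),('cheek_right',.012),('tape',.002)]:
        for r in place_of(c,q)[:3]: print(q,np.round(r['at'],1),round(r['conf'],2),ray(d,r['at'],z))
print(observe())
E
```

```text
scene [ 0.2285 -0.7426  0.6949]
cartridge [231.4 231.7] 0.64 [ 0.4343 -0.0922  0.002 ]
cartridge [186.1 169.7] 0.55 [0.4077 0.1875 0.002 ]
seat [336.8 305.4] 0.65 [ 0.5453 -0.3794  0.012 ]
v_nest [332.4 296.3] 0.59 [ 0.5545 -0.3505 -0.    ]
cheek_left [351.3 306. ] 0.54 [ 0.5704 -0.3929  0.012 ]
cheek_right [338.7 313.5] 0.74 [ 0.5388 -0.3967  0.012 ]
tape [207.3 271.1] 0.57 [ 0.3448 -0.1804  0.002 ]
side [0.3184 0.9822 0.7416]
cartridge [327.9 293.8] 0.95 [0.402  0.1934 0.002 ]
cartridge [329.2 219.1] 0.83 [ 0.4425 -0.1008  0.002 ]
seat [310.6 169.5] 0.83 [ 0.5406 -0.3534  0.012 ]
v_nest [309.7 170. ] 0.79 [ 0.5465 -0.3713  0.    ]
cheek_left [306.2 161.4] 0.61 [ 0.5649 -0.4056  0.012 ]
cheek_right [315.6 161.1] 0.68 [ 0.5349 -0.4145  0.012 ]
tape [365.1 208.3] 0.73 [ 0.3507 -0.1773  0.002 ]
wrist [0.65   0.0796 0.3843]
cartridge [105.4 241. ] 0.75 [ 0.4362 -0.0841  0.002 ]
v_nest [206.1 409.1] 0.9 [ 0.5459 -0.365   0.    ]
{'time_s': 1.05, 'q': array([-0.0662,  0.5364, -0.0044,  1.5379,  0.0026,  1.0673, -0.0712]), 'qd': array([-0.0007, -0.0001,  0.0005,  0.0009,  0.0008,  0.0013, -0.002 ]), 'effort': array([  0.0008, -57.0897,   0.9896, -25.1921,  -0.0563,   0.0107,
         0.    ]), 'position': array([ 0.65  , -0.    ,  0.2387]), 'tcp_rot': array([-0.    ,  1.5708, -0.0001]), 'wrist_force': array([-0.7346, -0.1387,  0.3178]), 'torque': array([ 0.001 ,  0.0422, -0.0357]), 'gripper_width': 1.001214020980934}
```

View pics/scene0.png

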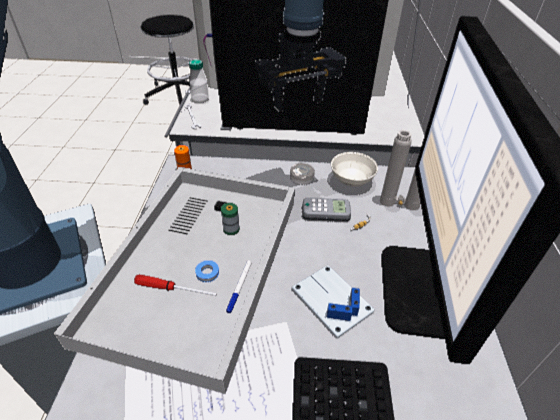

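View pics/side0.png

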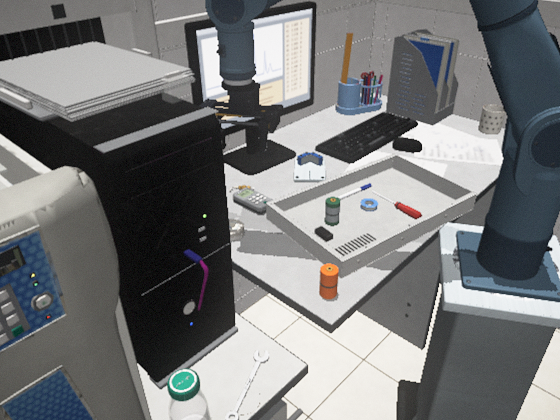

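View pics/wrist0.png

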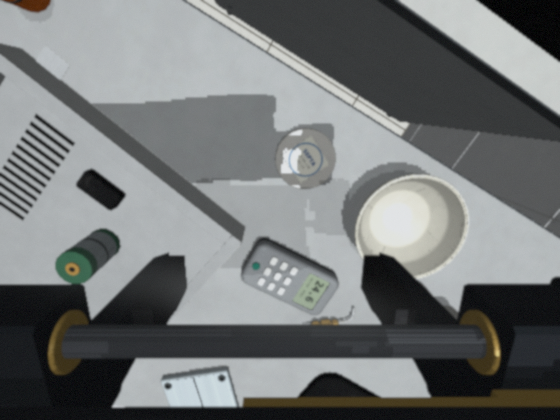

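```bash
python3 - <<'E'
import cv2,numpy as np
a=cv2.imread('pics/scene0.png');b=cv2.imread('pics/side0.png');w=cv2.imread('pics/wrist0.png')
def c(i,x,y,n=90,m=80): return cv2.resize(i[y:y+m,x:x+n],(400,300) ,interpolation=cv2.INTER_CUBIC)
o=np.vstack([np.hstack([c(a,285,260,100,75),c(b,280,140,60,45)]),np.hstack([c(a,180,180,80,60),c(w,20,160,140,105)])])
cv2.imwrite('pics/crop0.png',o)
E
```

```text
(no output)
```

View pics/crop0.png

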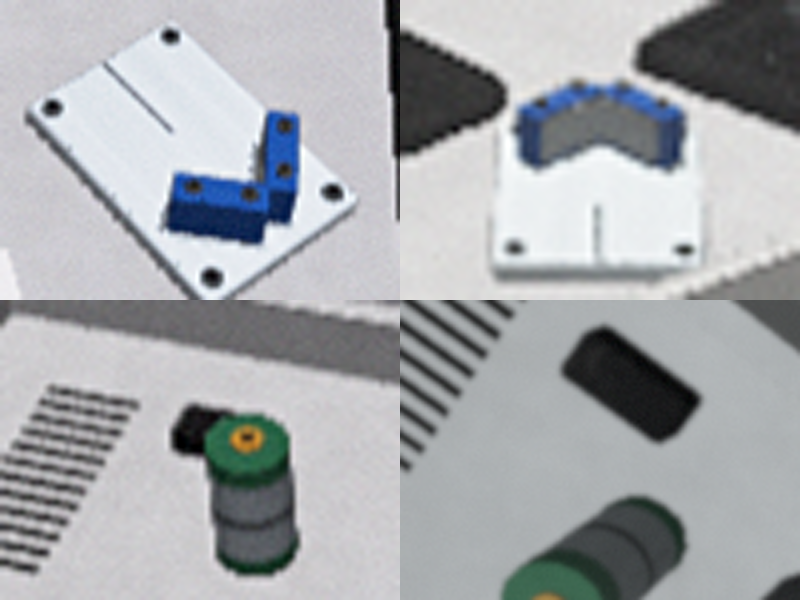

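```bash
python3 - <<'E'
from h import *
np.set_printoptions(precision=4,suppress=True)
d=read_camera('scene')
for uv in [(292,288),(326.5,265.5),(374.2,310),(311.2,275.5),(328,293)]: print(uv,ray(d,uv,.012))
print('port',ray(d,(229.4,207.6),.074))
print('black',ray(d,(220,205.5),.002))
s=read_camera('side')
for uv in [(309.5,170.7),(309.5,179.3)]: print(uv,ray(s,uv,.012))
w=read_camera('wrist'); print('port w',ray(w,(71.5,268.5),.074)); print(w['T'])
for uv in [(76,189),(92,172),(125,191),(110,208)]: print('blk',ray(w,uv,.01))
for uv in [(243,240),(243,228)]:print('tray corner',ray(w,uv,.052))
E
```

```text
(292, 288) [ 0.4849 -0.3043  0.012 ]
(326.5, 265.5) [ 0.5794 -0.2837  0.012 ]
(374.2, 310) [ 0.6058 -0.42    0.012 ]
(311.2, 275.5) [ 0.5362 -0.2932  0.012 ]
(328, 293) [ 0.545  -0.3466  0.012 ]
port [ 0.4363 -0.0871  0.074 ]
black [0.4418 0.0064 0.002 ]
(309.5, 170.7) [ 0.5426 -0.3447  0.012 ]
(309.5, 179.3) [ 0.5325 -0.2899  0.012 ]
port w [ 0.4355 -0.0848  0.074 ]
[[ 1.     -0.0004 -0.0001  0.65  ]
 [-0.0004 -0.9526 -0.3043  0.0796]
 [ 0.      0.3043 -0.9526  0.3842]
 [ 0.      0.      0.      1.    ]]
blk [ 0.4164 -0.0141  0.01  ]
blk [0.4388 0.0062 0.01  ]
blk [ 0.474  -0.0166  0.01  ]
blk [ 0.453  -0.0376  0.01  ]
tray corner [ 0.6161 -0.0615  0.052 ]
tray corner [ 0.6165 -0.0474  0.052 ]
```

The green-capped one in the tray (scene 231,218; side 333,210; wrist 88,258) is the cartridge. The look-alike is the orange one outside the tray (scene 183,157; side 329,282). The crop shows green bands, a steel body and a brass port, so it fits the description. I'll move above it with the jaws along world x, which keeps them clear of the black thing next to it.

Request:
servo_tool(
  targets="0 0 0 3 -2.5 -7 100; 0 0 0 6 -5 -14 100; 0 0 0 10.5 -8.6 -21.4 100; 0 0 0 10.5 -8.6 -21.4 100; 0 0 0 10.5 -8.6 -21.4 100; 0 0 0 10.5 -8.6 -21.4 100; 0 0 0 10.5 -8.6 -21.4 100; 0 0 0 10.5 -8.6 -21.4 100",
)

```text
time_s: 2.0
position: [0.4381, -0.0856, 0.1345]
tcp_rot: [-0.001, 1.568, 0.001]
wrist_force: [-0.2, -0.0, 0.1]
gripper_width: 0.998
```

```bash
python3 - <<'E'
from h import *
np.set_printoptions(precision=4,suppress=True)
o=observe();print(o['time_s'],o['position'],o['tcp_rot'],o['wrist_force'],o['q'])
snap('wrist','w1');snap('scene','s1')
E
```

```text
2.0 [ 0.4381 -0.0856  0.1345] [-0.0005  1.5679  0.0005] [-0.2159 -0.0262  0.1406] [ 0.0962  0.3591 -0.0045  2.1435  0.0022  0.636   0.0909]
```

View pics/w1.png

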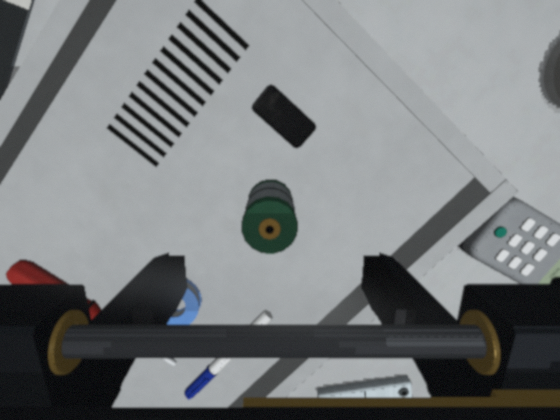

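View pics/s1.png

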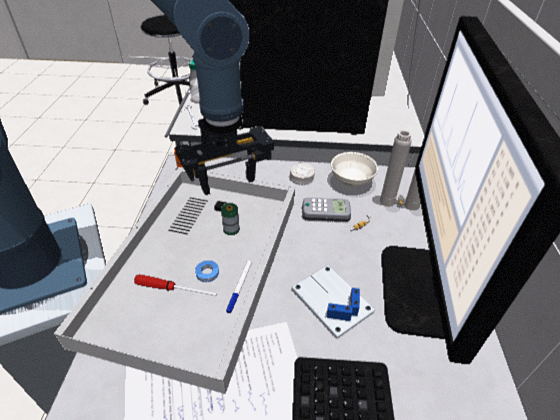

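```bash
python3 - <<'E'
from h import *
np.set_printoptions(precision=4,suppress=True)
w=read_camera('wrist'); print('port w',ray(w,(270,230),.074), proj(w,[.436,-.086,.074]))
r=cv2.cvtColor(w['frame'],cv2.COLOR_RGB2HSV); m=((r[...,0]>60)&(r[...,0]<85)&(r[...,1]>110)); m[:150]=0;m[262:]=0
ys,xs=np.nonzero(m);print(xs.mean(),ys.mean(),xs.min(),xs.max(),ys.min(),ys.max())
s=read_camera('scene');print(ray(s,(229.4,207.6),.074))
E
```

```text
port w [ 0.4359 -0.086   0.074 ] [270.2069 229.9525]
281.29219948849106 223.2378516624041 243 505 198 259
[ 0.4363 -0.0871  0.074 ]
```

Request:
servo_tool(
  targets="0 0.003 0 4 -0.05 -0.2 100; 0 0.003 0 7.5 -0.05 -0.2 100; 0 0.003 0 9.8 -0.05 -0.2 100; 0 0.003 0 9.8 -0.05 -0.2 100; 0 0.003 0 9.8 -0.05 -0.2 100; 0 0.003 0 9.8 -0.05 -0.2 100; 0 0.003 0 9.8 -0.05 -0.2 100; 0 0.003 0 9.8 -0.05 -0.2 100",
)

```text
time_s: 3.0
position: [0.4365, -0.0861, 0.0371]
tcp_rot: [-0.001, 1.57, 0.001]
wrist_force: [-0.0, -0.4, -0.5]
gripper_width: 1.003
```

Request:
servo_tool(
  targets="0 0 0 0 0 0 60; 0 0 0 0 0 0 40; 0 0 0 0 0 0 30; 0 0 0 0 0 0 20; 0 0 0 0 0 0 10; 0 0 0 0 0 0 0; 0 0 0 0 0 0 0; 0 0 0 0 0 0 0; 0 0 0 0 0 0 0",
)

```text
time_s: 3.9
position: [0.4361, -0.0861, 0.0371]
tcp_rot: [-0.001, 1.571, 0.001]
wrist_force: [-1.0, -0.1, 0.9]
gripper_width: 0.445
```

Request:
servo_tool(
  targets="0 0 0 -2 0 0 0; 0 0 0 -6 0 0 0; 0 0 0 -10 0 0 0; 0 0 0 -13 0 0 0; 0 0 0 -13 0 2 0; 0 0 0 -13 0 2 0; 0 0 0 -13 0 2 0",
)

```text
time_s: 4.6
position: [0.4555, -0.0859, 0.1665]
tcp_rot: [-0.001, 1.572, 0.001]
wrist_force: [-0.4, 0.6, -3.8]
gripper_width: 0.446
```

Request:
servo_tool(
  targets="0.13 0 0 0 -2 0.7 0; 0.26 0 0 0 -5 1.7 0; 0.38 0 0 0 -8 2.8 0; 0.5 0 0 0 -11 3.8 0; 0.63 0 0 0 -14 4.9 0; 0.75 0 0 0 -17 5.9 0; 0.88 0 0 0 -19 6.6 0; 1.0 0 0 0 -21 7.3 0; 1.12 0 0 0 -23 8 0; 1.24 0 0 0 -24 8.3 0; 1.34 0 0 0 -24 8.3 0; 1.379 0 0 0 -24 8.3 0",
)

```text
time_s: 5.8
position: [0.5373, -0.3256, 0.1647]
tcp_rot: [1.068, 1.297, -1.071]
wrist_force: [1.1, 0.5, -3.3]
gripper_width: 0.441
```

Request:
servo_tool(
  targets="0 0 0 0 0 0 0; 0 0 0 0 0 0 0; 0 0 0 0 0 0 0",
)

```text
time_s: 6.1
position: [0.5368, -0.3252, 0.1641]
tcp_rot: [1.067, 1.299, -1.071]
wrist_force: [0.1, 0.3, -3.1]
gripper_width: 0.447
```

```bash
python3 - <<'E'
from h import *
np.set_printoptions(precision=4,suppress=True)
o=observe();print(o['time_s'],o['position'],o['tcp_rot'],o['wrist_force'],o['q']);print(R.from_rotvec(o['tcp_rot']).as_matrix())
d=snap('wrist','w2');snap('scene','s2');snap('side','d2')
E
```

```text
6.1 [ 0.5368 -0.3252  0.1641] [ 1.0673  1.2987 -1.071 ] [ 0.0773  0.3136 -3.0779] [ 0.2138  0.6091  0.3704  1.6736 -0.2629  0.9144 -0.6949]
[[-0.0057  0.982   0.1887]
 [ 0.0018  0.1887 -0.982 ]
 [-1.     -0.0052 -0.0029]]
```

View pics/w2.png

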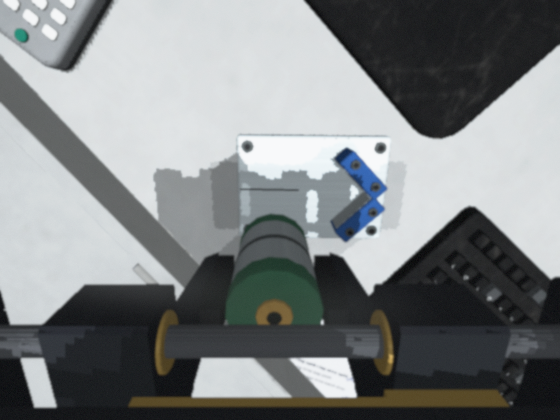

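View pics/s2.png

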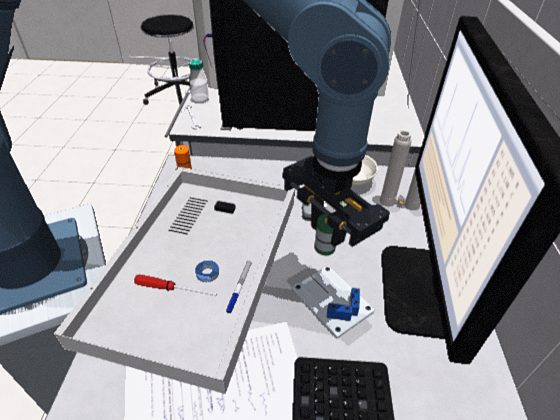

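View pics/d2.png

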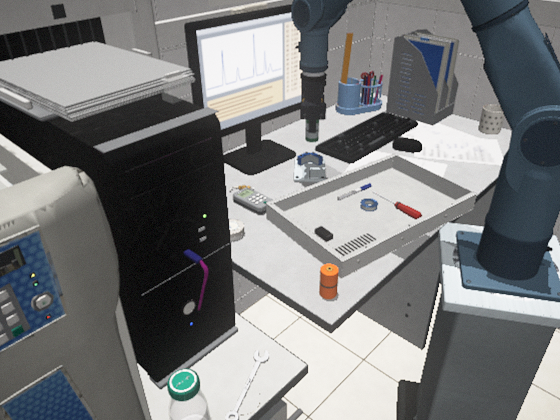

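```bash
python3 - <<'E'
import cv2
w=cv2.imread('pics/w2.png');cv2.imwrite('pics/w2c.png',cv2.resize(w[120:260,225:405],(720,560),interpolation=cv2.INTER_CUBIC))
E
```

```text
(no output)
```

View pics/w2c.png

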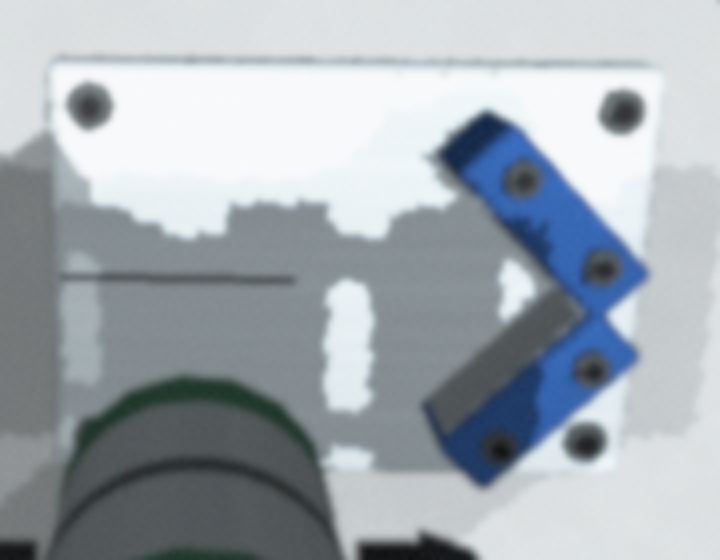

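```bash
python3 - <<'E'
from h import *
np.set_printoptions(precision=4,suppress=True)
w=read_camera('wrist')
c=lambda x,y:(225+x/4,120+y/4)
P={n:ray(w,c(*p),z) for n,p,z in [('BL',(50,62),.012),('BR',(660,68),.012),('l0',(58,275),.012),('l1',(294,280),.012),('FR',(615,470),.012),('apT',(588,313),.042),('rT',(447,433),.042),('rB',(425,403),.012),('apB',(550,290),.012)]}
for k,v in P.items():print(k,v)
def a(p,q):v=P[q]-P[p];return np.degrees(np.arctan2(v[1],v[0])),np.linalg.norm(v)
print(a('BL','BR'),a('l0','l1'),a('BR','FR'),a('rT','apT'),a('rB','apB'))
for q in ['seat','v_nest','cheek_left','cheek_right']:
  for r in place_of('wrist',q)[:2]: print(q,r['at'],round(r['conf'],2),ray(w,r['at'],0 if q=='v_nest' else .012))
print('port',ray(w,(273,317),.082+.047+.072))
E
```

```text
BL [ 0.583  -0.2828  0.012 ]
BR [ 0.6074 -0.4171  0.012 ]
l0 [ 0.5349 -0.2922  0.012 ]
l1 [ 0.5441 -0.347   0.012 ]
FR [ 0.5118 -0.435   0.012 ]
apT [ 0.556  -0.4065  0.042 ]
rT [ 0.5237 -0.3837  0.042 ]
rB [ 0.52   -0.3847  0.012 ]
apB [ 0.5531 -0.4069  0.012 ]
(np.float64(-79.71674781723674), np.float64(0.13651192019994482)) (np.float64(-80.39188298569518), np.float64(0.05557342285067667)) (np.float64(-169.41089986350482), np.float64(0.09726547206060984)) (np.float64(-35.18620722518483), np.float64(0.03952763428119996)) (np.float64(-33.741643086647194), np.float64(0.039818409354930744))
seat [333.2, 189.4] 0.6 [ 0.5509 -0.379   0.012 ]
v_nest [307.9, 187.6] 0.77 [ 0.5454 -0.357   0.    ]
cheek_left [347.1, 177.0] 0.91 [ 0.5648 -0.3888  0.012 ]
cheek_right [345.9, 204.6] 0.67 [ 0.5386 -0.3945  0.012 ]
port [ 0.5372 -0.3247  0.201 ]
```

```bash
cat >> h.py <<'E'
xv=np.array([np.cos(np.radians(-80)),np.sin(np.radians(-80)),0]);yv=np.array([-xv[1],xv[0],0])
R0=np.column_stack([[0,0,-1],yv,xv])
LAT=.476;SEAT=.4685
def st(): 
    o=observe();p=o['position'];f=o['wrist_force'];Rm=R.from_rotvec(o['tcp_rot']).as_matrix()
    print('t',round(o['time_s'],2),'s-seat mm',round(1e3*(p@xv-SEAT),2),'lat mm',round(1e3*(p@yv-LAT),2),'z mm',round(1e3*p[2],2),'F s,lat,z',np.round([f@xv,f@yv,f[2]],2),'w',round(o['gripper_width'],3),'M',np.round(o['torque'],3))
    print('turn to R0',np.round(R.from_matrix(Rm.T@R0).as_rotvec(),4))
    return o,Rm
def mv(s,l,z):
    o,Rm=st();t=(SEAT+s/1e3)*xv+(LAT+l/1e3)*yv+np.array([0,0,z/1e3]);print('shift cm',np.round(100*Rm.T@(t-o['position']),3))
E
python3 - <<'E'
from h import *
mv(-55,0,60)
E
```

```text
t 6.5 s-seat mm -54.53 lat mm -3.38 z mm 164.81 F s,lat,z [ 0.42  0.27 -3.6 ] w 0.446 M [-0.002  0.102 -0.008]
turn to R0 [ 0.0145 -0.0019  0.0041]
shift cm [10.48   0.382 -0.022]
```

Request:
servo_tool(
  targets="0.0145 -0.002 0.004 3 0.2 0 0; 0.0145 -0.002 0.004 7 0.38 0 0; 0.0145 -0.002 0.004 10 0.38 0 0; 0.0145 -0.002 0.004 10.5 0.38 0 0; 0.0145 -0.002 0.004 10.5 0.38 0 0; 0.0145 -0.002 0.004 10.5 0.38 0 0",
)

```text
time_s: 7.1
position: [0.5417, -0.3257, 0.0616]
tcp_rot: [1.08, 1.284, -1.079]
wrist_force: [0.1, -0.3, -3.3]
gripper_width: 0.444
```

```bash
python3 - <<'E'
from h import *
snap('wrist','w3');mv(-55,0,49.5)
E
```

```text
t 7.15 s-seat mm -53.57 lat mm 1.09 z mm 61.84 F s,lat,z [ 0.33 -0.31 -4.02] w 0.445 M [ 0.085  0.052 -0.036]
turn to R0 [-0.0002  0.0023 -0.0025]
shift cm [ 1.233 -0.112 -0.146]
```

View pics/w3.png

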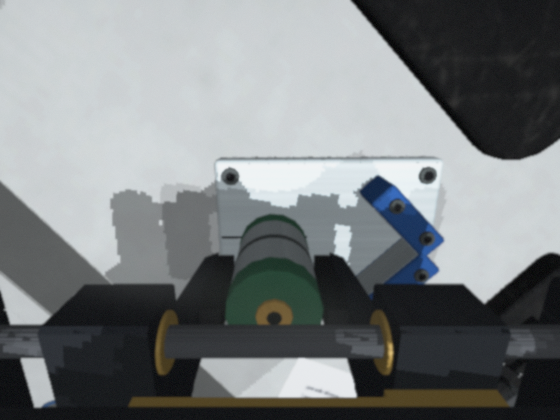

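Request:
servo_tool(
  targets="0 0.002 -0.002 0.6 -0.1 -0.15 0; 0 0.002 -0.002 1.2 -0.1 -0.15 0; 0 0.002 -0.002 1.2 -0.1 -0.15 0; 0 0.002 -0.002 1.2 -0.1 -0.15 0",
)

```text
time_s: 7.55
position: [0.5406, -0.3244, 0.0497]
tcp_rot: [1.08, 1.286, -1.08]
wrist_force: [-0.6, -0.8, -3.6]
gripper_width: 0.45
```

Request:
servo_tool(
  targets="0 0 0 0.1 0 0 0; 0 0 0 0.15 0 0 0; 0 0 0 0.2 0 0 0; 0 0 0 0.2 0 0 0",
)

```text
time_s: 7.95
position: [0.5405, -0.3244, 0.0476]
tcp_rot: [1.08, 1.287, -1.08]
wrist_force: [0.1, -0.2, -3.1]
gripper_width: 0.442
```

Request:
servo_tool(
  targets="0 0 0 0.05 0 0 0; 0 0 0 0.1 0 0 0; 0 0 0 0.1 0 0 0",
)

```text
time_s: 8.25
position: [0.5407, -0.3244, 0.0471]
tcp_rot: [1.08, 1.286, -1.079]
wrist_force: [-1.0, 1.1, 2.4]
gripper_width: 0.448
```

Request:
servo_tool(
  targets="0 0 0 0.05 0 0 0; 0 0 0 0.1 0 0 0; 0 0 0 0.1 0 0 0",
)

```text
time_s: 8.55
position: [0.5408, -0.3244, 0.0471]
tcp_rot: [1.08, 1.286, -1.079]
wrist_force: [-2.9, 2.5, 9.0]
gripper_width: 0.446
```

Request:
servo_tool(
  targets="0 0 0 -0.03 0 0 0; 0 0 0 -0.03 0 0 50; 0 0 0 -0.03 0 0 70; 0 0 0 -0.03 0 0 70; 0 0 0 -0.03 0 0 70; 0 0 0 -0.03 0 0 70",
)

```text
time_s: 9.15
position: [0.5408, -0.3245, 0.0473]
tcp_rot: [1.08, 1.286, -1.079]
wrist_force: [0.3, -0.0, -0.6]
gripper_width: 0.699
```

```bash
python3 - <<'E'
from h import *
s=snap('scene','s4');d=snap('side','d4');w=snap('wrist','w4');st()
a=cv2.resize(s['frame'][220:340,270:390],(400,400),interpolation=2);b=cv2.resize(d['frame'][110:190,270:350],(400,400),interpolation=2)
cv2.imwrite('pics/c4.png',np.hstack([a,b])[:,:,::-1])
E
```

```text
t 9.3 s-seat mm -55.09 lat mm 0.23 z mm 47.37 F s,lat,z [-0.11  0.57  0.12] w 0.695 M [0.053 0.055 0.041]
turn to R0 [-0.0002 -0.0003 -0.0008]
```

View pics/c4.png

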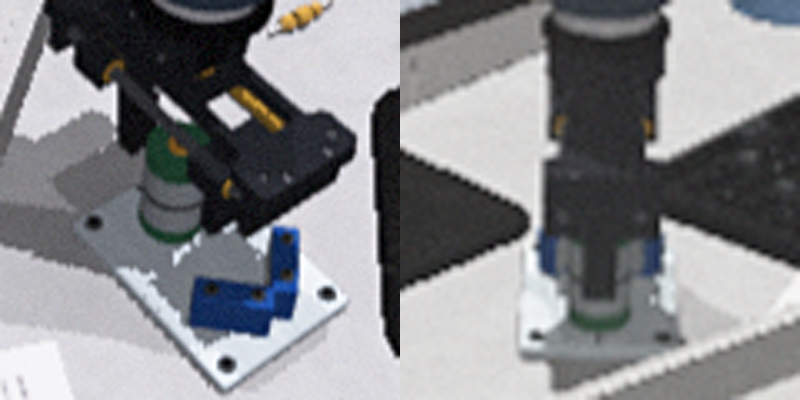

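View pics/w4.png

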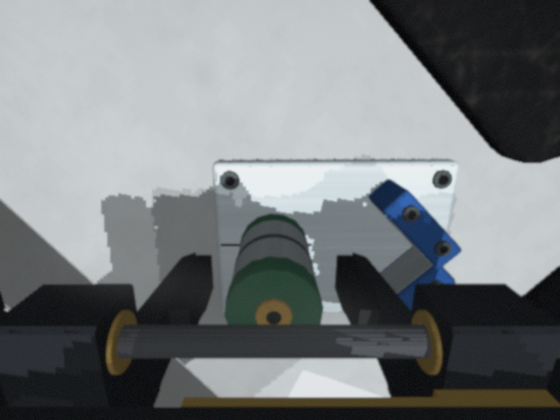

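Request:
servo_tool(
  targets="0 0 0 0 0 0 40; 0 0 0 0 0 0 20; 0 0 0 0 0 0 0; 0 0 0 0 0 0 0; 0 0 0 0 0 0 0; 0 0 0 0 0 0 0",
)

```text
time_s: 9.9
position: [0.5408, -0.3244, 0.0474]
tcp_rot: [1.08, 1.286, -1.079]
wrist_force: [-0.6, 0.5, 0.2]
gripper_width: 0.445
```

```bash
python3 - <<'E'
from h import *
mv(-12,0,47.2)
E
```

```text
t 9.9 s-seat mm -55.11 lat mm 0.22 z mm 47.36 F s,lat,z [-0.56 -0.46  0.22] w 0.445 M [ 0.007  0.149 -0.056]
turn to R0 [-0.0003 -0.0003 -0.0008]
shift cm [ 0.015 -0.021  4.311]
```

Request:
servo_tool(
  targets="0 0 0 0 0 0.5 0; 0 0 0 0 0 1.0 0; 0 0 0 0 0 1.6 0; 0 0 0 0 0 2.2 0; 0 0 0 0 0 2.8 0; 0 0 0 0 0 3.4 0; 0 0 0 0 -0.02 3.9 0; 0 0 0 0 -0.02 4.3 0; 0 0 0 0 -0.02 4.3 0; 0 0 0 0 -0.02 4.3 0",
)

```text
time_s: 10.9
position: [0.548, -0.3682, 0.0474]
tcp_rot: [1.08, 1.284, -1.08]
wrist_force: [0.9, -1.3, -0.6]
gripper_width: 0.445
```

```bash
python3 - <<'E'
from h import *
w=snap('wrist','w5');mv(-4,0,47.2)
cv2.imwrite('pics/c5.png',cv2.resize(w['frame'][130:330,190:400],(800,600)[:2] if 0 else (630,600),interpolation=2)[:,:,::-1])
E
```

```text
t 10.95 s-seat mm -10.8 lat mm -0.25 z mm 47.43 F s,lat,z [ 1.54  0.97 -0.74] w 0.446 M [-0.27  -0.025  0.019]
turn to R0 [-0.0008  0.002  -0.001 ]
shift cm [0.024 0.026 0.68 ]
```

View pics/c5.png

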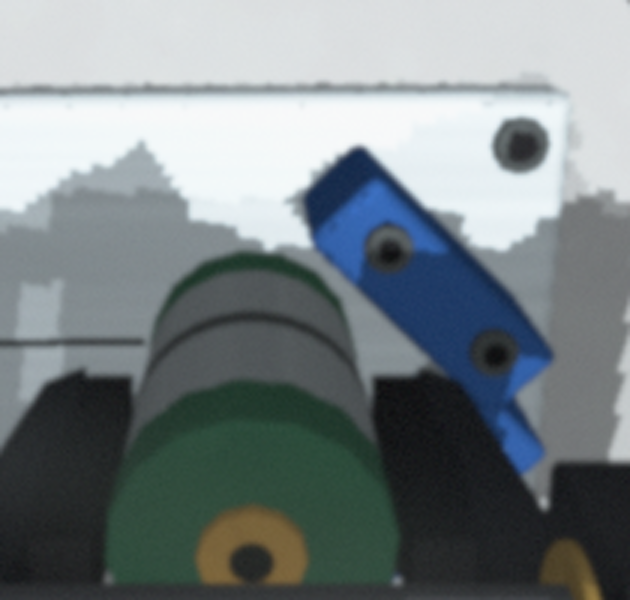

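Request:
servo_tool(
  targets="0 0 0 0 0.02 0.1 0; 0 0 0 0 0.02 0.2 0; 0 0 0 0 0.02 0.3 0; 0 0 0 0 0.02 0.4 0; 0 0 0 0 0.02 0.5 0; 0 0 0 0 0.02 0.5 0; 0 0 0 0 0.02 0.5 0",
)

```text
time_s: 11.65
position: [0.5492, -0.3732, 0.0474]
tcp_rot: [1.079, 1.284, -1.08]
wrist_force: [0.2, 3.0, 1.0]
gripper_width: 0.445
```

```bash
python3 - <<'E'
from h import *
mv(-3,0,47.2)
E
```

```text
t 11.65 s-seat mm -5.55 lat mm 0.08 z mm 47.4 F s,lat,z [-2.95  0.71  1.01] w 0.445 M [0.701 0.042 0.029]
turn to R0 [-0.0008  0.0025 -0.0013]
shift cm [ 0.021 -0.008  0.255]
```

Request:
servo_tool(
  targets="0 0 0 0 0 0 0; 0 0 0 0 0 0 0",
)

```text
time_s: 11.85
position: [0.5492, -0.3732, 0.0474]
tcp_rot: [1.079, 1.284, -1.08]
wrist_force: [0.1, 2.8, 1.6]
gripper_width: 0.447
```

```bash
python3 - <<'E'
from h import *
st()
E
```

```text
t 11.85 s-seat mm -5.56 lat mm 0.07 z mm 47.39 F s,lat,z [-2.75  0.63  1.55] w 0.447 M [ 0.812  0.176 -0.058]
turn to R0 [-0.0008  0.0024 -0.0013]
```

Request:
servo_tool(
  targets="0 0 0 0 0 0.05 0; 0 0 0 0 0 0.1 0; 0 0 0 0 0 0.1 0",
)

```text
time_s: 12.15
position: [0.5494, -0.3743, 0.0474]
tcp_rot: [1.079, 1.283, -1.08]
wrist_force: [-0.5, 3.0, 2.8]
gripper_width: 0.444
```

```bash
python3 - <<'E'
from h import *
st()
E
```

```text
t 12.15 s-seat mm -4.49 lat mm 0.05 z mm 47.38 F s,lat,z [-3.03 -0.02  2.81] w 0.444 M [ 0.884  0.247 -0.033]
turn to R0 [-0.001   0.0025 -0.0013]
```

Request:
servo_tool(
  targets="0 0.0025 -0.001 -0.02 0 0.04 0; 0 0.0025 -0.001 -0.02 0 0.08 0; 0 0.0025 -0.001 -0.02 0 0.12 0; 0 0.0025 -0.001 -0.02 0 0.12 0",
)

```text
time_s: 12.55
position: [0.5494, -0.3758, 0.0474]
tcp_rot: [1.08, 1.286, -1.081]
wrist_force: [0.1, 1.4, -1.8]
gripper_width: 0.443
```

```bash
python3 - <<'E'
from h import *
st()
E
```

```text
t 12.55 s-seat mm -2.97 lat mm -0.24 z mm 47.39 F s,lat,z [-1.34  0.3  -1.77] w 0.443 M [0.241 0.1   0.048]
turn to R0 [-0.0011  0.0004  0.    ]
```

Request:
servo_tool(
  targets="0 0 0 0 0.01 0.05 0; 0 0 0 0 0.02 0.1 0; 0 0 0 0 0.02 0.1 0",
)

```text
time_s: 12.85
position: [0.5497, -0.377, 0.0474]
tcp_rot: [1.08, 1.286, -1.081]
wrist_force: [-0.1, 1.7, 0.6]
gripper_width: 0.447
```

```bash
python3 - <<'E'
from h import *
st()
E
```

```text
t 12.85 s-seat mm -1.77 lat mm -0.14 z mm 47.38 F s,lat,z [-1.68  0.2   0.61] w 0.447 M [0.387 0.162 0.031]
turn to R0 [-0.0013  0.0006  0.0001]
```

Request:
servo_tool(
  targets="0 0 0 0 0 0.03 0; 0 0 0 0 0 0.06 0; 0 0 0 0 0 0.06 0",
)

```text
time_s: 13.15
position: [0.5498, -0.3777, 0.0474]
tcp_rot: [1.08, 1.286, -1.081]
wrist_force: [-0.9, 1.8, 0.5]
gripper_width: 0.449
```

```bash
python3 - <<'E'
from h import *
st()
E
```

```text
t 13.15 s-seat mm -1.09 lat mm -0.11 z mm 47.4 F s,lat,z [-1.94 -0.54  0.49] w 0.449 M [0.444 0.144 0.012]
turn to R0 [-0.0013  0.0007  0.    ]
```

Request:
servo_tool(
  targets="0 0 0 0 0 0.03 0; 0 0 0 0 0 0.06 0; 0 0 0 0 0 0.06 0",
)

```text
time_s: 13.45
position: [0.5499, -0.3784, 0.0474]
tcp_rot: [1.08, 1.285, -1.081]
wrist_force: [-0.6, 1.1, -0.7]
gripper_width: 0.451
```

```bash
python3 - <<'E'
from h import *
st()
E
```

```text
t 13.45 s-seat mm -0.4 lat mm -0.11 z mm 47.39 F s,lat,z [-1.15 -0.38 -0.67] w 0.451 M [0.5   0.154 0.019]
turn to R0 [-0.0014  0.0008 -0.    ]
```

Request:
servo_tool(
  targets="0 0 0 0 0 0.03 0; 0 0 0 0 0 0.05 0; 0 0 0 0 0 0.05 0",
)

```text
time_s: 13.75
position: [0.55, -0.3789, 0.0474]
tcp_rot: [1.08, 1.285, -1.081]
wrist_force: [-0.5, 1.7, 0.4]
gripper_width: 0.446
```

```bash
python3 - <<'E'
from h import *
st()
E
```

```text
t 13.75 s-seat mm 0.13 lat mm -0.12 z mm 47.37 F s,lat,z [-1.8  -0.18  0.39] w 0.446 M [ 0.505  0.151 -0.043]
turn to R0 [-0.0013  0.0009 -0.    ]
```

Request:
servo_tool(
  targets="0 0 0 0 0 0.03 0; 0 0 0 0 0 0.05 0; 0 0 0 0 0 0.05 0",
)

```text
time_s: 14.05
position: [0.5501, -0.379, 0.0474]
tcp_rot: [1.08, 1.286, -1.081]
wrist_force: [-1.3, 4.2, 1.8]
gripper_width: 0.447
```

```bash
python3 - <<'E'
from h import *
st()
E
```

```text
t 14.05 s-seat mm 0.31 lat mm -0.09 z mm 47.4 F s,lat,z [-4.36 -0.59  1.83] w 0.447 M [0.738 0.326 0.009]
turn to R0 [-0.0012  0.0003  0.0001]
```

Request:
servo_tool(
  targets="0 0 0 0 0 0.03 0; 0 0 0 0 0 0.05 0; 0 0 0 0 0 0.05 0",
)

```text
time_s: 14.35
position: [0.5501, -0.379, 0.0474]
tcp_rot: [1.081, 1.287, -1.08]
wrist_force: [-1.7, 5.5, 1.6]
gripper_width: 0.444
```

```bash
python3 - <<'E'
from h import *
st()
E
```

```text
t 14.35 s-seat mm 0.31 lat mm -0.08 z mm 47.37 F s,lat,z [-5.71 -0.67  1.6 ] w 0.444 M [ 1.092  0.426 -0.025]
turn to R0 [-0.001  -0.0006  0.0003]
```

Request:
servo_tool(
  targets="0 0 0 0 -0.02 0.02 0; 0 0 0 0 -0.04 0.02 0; 0 0 0 0 -0.04 0.02 0",
)

```text
time_s: 14.65
position: [0.5501, -0.3791, 0.0474]
tcp_rot: [1.081, 1.287, -1.08]
wrist_force: [0.1, 4.4, 2.1]
gripper_width: 0.441
```

```bash
python3 - <<'E'
from h import *
st()
E
```

```text
t 14.65 s-seat mm 0.32 lat mm -0.1 z mm 47.4 F s,lat,z [-4.29  0.89  2.06] w 0.441 M [ 1.041  0.099 -0.008]
turn to R0 [-0.0009 -0.0007 -0.0002]
```

Request:
servo_tool(
  targets="0 0 0 0 0.02 0.02 0; 0 0 0 0 0.04 0.02 0; 0 0 0 0 0.04 0.02 0",
)

```text
time_s: 14.95
position: [0.5501, -0.3791, 0.0474]
tcp_rot: [1.081, 1.288, -1.08]
wrist_force: [-1.9, 4.5, 2.7]
gripper_width: 0.448
```

```bash
python3 - <<'E'
from h import *
st()
E
```

```text
t 14.95 s-seat mm 0.33 lat mm -0.09 z mm 47.38 F s,lat,z [-4.77 -1.08  2.68] w 0.448 M [1.147 0.449 0.029]
turn to R0 [-0.0009 -0.0013  0.0005]
```

Request:
servo_tool(
  targets="0 0 0 -0.01 0 -0.03 0; 0 0.001 0 -0.01 0 -0.06 0; 0 0.001 0 -0.01 0 -0.06 0",
)

```text
time_s: 15.25
position: [0.5501, -0.379, 0.0474]
tcp_rot: [1.081, 1.288, -1.08]
wrist_force: [-0.2, 1.5, -1.3]
gripper_width: 0.445
```

```bash
python3 - <<'E'
from h import *
st()
E
```

```text
t 15.25 s-seat mm 0.29 lat mm -0.11 z mm 47.43 F s,lat,z [-1.48  0.06 -1.32] w 0.445 M [0.408 0.015 0.048]
turn to R0 [-0.001  -0.0013  0.0004]
```

Request:
servo_tool(
  targets="0 0 0 0 0.03 0 0; 0 0 0 0 0.06 0 0; 0 0 0 0 0.1 0 0; 0 0 0 0 0.1 0 0",
)

```text
time_s: 15.65
position: [0.5502, -0.3791, 0.0474]
tcp_rot: [1.081, 1.289, -1.081]
wrist_force: [-4.2, 3.0, 3.2]
gripper_width: 0.448
```

```bash
python3 - <<'E'
from h import *
st()
E
```

```text
t 15.65 s-seat mm 0.34 lat mm -0.02 z mm 47.39 F s,lat,z [-3.69 -3.62  3.23] w 0.448 M [0.745 0.892 0.026]
turn to R0 [-0.0015 -0.0018  0.0017]
```

Request:
servo_tool(
  targets="0 0 0 0 -0.05 0 0; 0 0 0 0 -0.1 0 0; 0 0 0 0 -0.15 0 0; 0 0 0 0 -0.15 0 0",
)

```text
time_s: 16.05
position: [0.5499, -0.3791, 0.0475]
tcp_rot: [1.081, 1.287, -1.08]
wrist_force: [3.9, 1.7, -2.3]
gripper_width: 0.447
```

```bash
python3 - <<'E'
from h import *
st()
E
```

```text
t 16.05 s-seat mm 0.32 lat mm -0.31 z mm 47.47 F s,lat,z [-0.99  4.11 -2.3 ] w 0.447 M [ 0.65  -0.684  0.026]
turn to R0 [-0.0009 -0.0012 -0.0001]
```

Request:
servo_tool(
  targets="0 0 0 0 0.015 0 0; 0 0 0 0 0.03 0.02 0; 0 0 0 0 0.03 0.04 0; 0 0 0 0 0.03 0.05 0; 0 0 0 0 0.03 0.05 0",
)

```text
time_s: 16.55
position: [0.5501, -0.3791, 0.0474]
tcp_rot: [1.081, 1.288, -1.08]
wrist_force: [-1.2, 4.5, 0.9]
gripper_width: 0.45
```

```bash
python3 - <<'E'
from h import *
st()
E
```

```text
t 16.55 s-seat mm 0.35 lat mm -0.13 z mm 47.44 F s,lat,z [-4.68 -0.35  0.9 ] w 0.45 M [ 1.103  0.181 -0.026]
turn to R0 [-0.0008 -0.002   0.0003]
```

Request:
servo_tool(
  targets="0 0 0 0 0 0.05 0; 0 -0.002 0 0 0 0.08 0; 0 -0.002 0 0 0 0.11 0; 0 -0.002 0 0 0 0.11 0; 0 -0.002 0 0 0 0.11 0",
)

```text
time_s: 17.05
position: [0.55, -0.3791, 0.0474]
tcp_rot: [1.081, 1.289, -1.08]
wrist_force: [-0.7, 6.8, 3.3]
gripper_width: 0.444
```

```bash
python3 - <<'E'
from h import *
st()
E
```

```text
t 17.05 s-seat mm 0.37 lat mm -0.15 z mm 47.41 F s,lat,z [-6.87  0.45  3.29] w 0.444 M [1.484 0.226 0.07 ]
turn to R0 [-0.0005 -0.002   0.0008]
```

Request:
servo_tool(
  targets="0 0 0 -0.02 0 0.08 0; 0 -0.002 0 -0.02 0 0.14 0; 0 -0.002 0 -0.02 0 0.2 0; 0 -0.002 0 -0.02 0 0.22 0; 0 -0.002 0 -0.02 0 0.22 0",
)

```text
time_s: 17.55
position: [0.5501, -0.3792, 0.0474]
tcp_rot: [1.081, 1.291, -1.079]
wrist_force: [-1.9, 9.2, 3.9]
gripper_width: 0.447
```

```bash
python3 - <<'E'
from h import *
st()
E
```

```text
t 17.55 s-seat mm 0.48 lat mm -0.14 z mm 47.44 F s,lat,z [-9.38 -0.32  3.89] w 0.447 M [ 1.947  0.497 -0.035]
turn to R0 [ 0.0001 -0.0038  0.0017]
```

Request:
servo_tool(
  targets="0 -0.004 0 -0.03 0 0.1 0; 0 -0.008 0 -0.03 0 0.16 0; 0 -0.012 0 -0.03 0 0.22 0; 0 -0.012 0 -0.03 0 0.26 0; 0 -0.012 0 -0.03 0 0.26 0",
)

```text
time_s: 18.05
position: [0.5501, -0.3791, 0.0474]
tcp_rot: [1.075, 1.286, -1.083]
wrist_force: [-2.0, 9.3, 4.0]
gripper_width: 0.443
```

```bash
python3 - <<'E'
from h import *
st()
E
```

```text
t 18.05 s-seat mm 0.37 lat mm -0.13 z mm 47.39 F s,lat,z [-9.51 -0.31  3.98] w 0.443 M [2.336 0.461 0.011]
turn to R0 [0.0009 0.0034 0.003 ]
```

Request:
servo_tool(
  targets="0 0 0 -0.03 0 0.1 0; 0 0 0 -0.03 0 0.2 0; 0 0 0 -0.03 0 0.3 0; 0 0 0 -0.03 0 0.38 0; 0 0 0 -0.03 0 0.38 0",
)

```text
time_s: 18.55
position: [0.55, -0.3793, 0.0474]
tcp_rot: [1.078, 1.293, -1.08]
wrist_force: [-4.1, 12.8, 7.4]
gripper_width: 0.445
```

```bash
python3 - <<'E'
from h import *
st()
E
```

```text
t 18.55 s-seat mm 0.53 lat mm -0.17 z mm 47.4 F s,lat,z [-13.36  -1.78   7.37] w 0.445 M [ 2.805  0.775 -0.085]
turn to R0 [ 0.0018 -0.0033  0.0047]
```

Request:
servo_tool(
  targets="0 -0.003 0.002 -0.02 -0.02 0.1 0; 0 -0.006 0.004 -0.04 -0.03 0.2 0; 0 -0.008 0.004 -0.06 -0.04 0.3 0; 0 -0.009 0.004 -0.07 -0.05 0.38 0; 0 -0.009 0.004 -0.07 -0.05 0.38 0",
)

```text
time_s: 19.05
position: [0.5501, -0.3792, 0.0474]
tcp_rot: [1.077, 1.29, -1.078]
wrist_force: [-1.2, 11.8, 3.8]
gripper_width: 0.445
```

```bash
python3 - <<'E'
from h import *
st()
E
```

```text
t 19.05 s-seat mm 0.46 lat mm -0.14 z mm 47.41 F s,lat,z [-11.86   0.92   3.78] w 0.445 M [ 2.796  0.424 -0.064]
turn to R0 [ 0.0032 -0.0009  0.0018]
```

Request:
servo_tool(
  targets="0 -0.003 0.001 -0.02 -0.01 0.12 0; 0 -0.005 0.002 -0.04 -0.02 0.22 0; 0 -0.008 0.003 -0.06 -0.03 0.32 0; 0 -0.01 0.003 -0.08 -0.04 0.42 0; 0 -0.012 0.003 -0.1 -0.048 0.5 0; 0 -0.012 0.003 -0.11 -0.05 0.55 0; 0 -0.012 0.003 -0.11 -0.05 0.55 0; 0 -0.012 0.003 -0.11 -0.05 0.55 0; 0 -0.012 0.003 -0.11 -0.05 0.55 0; 0 -0.012 0.003 -0.11 -0.05 0.55 0",
)

```text
time_s: 20.05
position: [0.55, -0.3792, 0.0474]
tcp_rot: [1.074, 1.288, -1.077]
wrist_force: [-2.3, 14.9, 3.9]
gripper_width: 0.445
```

```bash
python3 - <<'E'
from h import *
st()
E
```

```text
t 20.05 s-seat mm 0.48 lat mm -0.17 z mm 47.39 F s,lat,z [-15.1    0.3    3.85] w 0.445 M [ 3.442  0.593 -0.108]
turn to R0 [0.005  0.0017 0.0007]
```

Request:
servo_tool(
  targets="0 -0.002 0.001 -0.03 -0.01 0.14 0; 0 -0.004 0.002 -0.06 -0.02 0.28 0; 0 -0.006 0.003 -0.09 -0.035 0.42 0; 0 -0.008 0.003 -0.12 -0.045 0.54 0; 0 -0.01 0.003 -0.14 -0.055 0.65 0; 0 -0.011 0.003 -0.15 -0.06 0.71 0; 0 -0.011 0.003 -0.15 -0.06 0.71 0; 0 -0.011 0.003 -0.15 -0.06 0.71 0; 0 -0.011 0.003 -0.15 -0.06 0.71 0; 0 -0.011 0.003 -0.15 -0.06 0.71 0",
)

```text
time_s: 21.05
position: [0.5501, -0.3793, 0.0474]
tcp_rot: [1.074, 1.289, -1.075]
wrist_force: [-2.6, 18.3, 4.8]
gripper_width: 0.451
```

```bash
python3 - <<'E'
from h import *
st()
E
```

```text
t 21.05 s-seat mm 0.55 lat mm -0.15 z mm 47.41 F s,lat,z [-18.5    0.65   4.85] w 0.451 M [ 4.164  0.757 -0.108]
turn to R0 [0.0073 0.0007 0.0002]
```

Request:
servo_tool(
  targets="0 -0.002 0.001 -0.04 -0.01 0.14 0; 0 -0.004 0.001 -0.08 -0.02 0.28 0; 0 -0.006 0.001 -0.12 -0.03 0.42 0; 0 -0.008 0.001 -0.15 -0.04 0.54 0; 0 -0.01 0.001 -0.18 -0.047 0.65 0; 0 -0.011 0.001 -0.19 -0.05 0.7 0; 0 -0.011 0.001 -0.19 -0.05 0.7 0; 0 -0.011 0.001 -0.19 -0.05 0.7 0; 0 -0.011 0.001 -0.19 -0.05 0.7 0; 0 -0.011 0.001 -0.19 -0.05 0.7 0; 0 -0.011 0.001 -0.19 -0.05 0.7 0",
)

```text
time_s: 22.15
position: [0.5501, -0.3793, 0.0475]
tcp_rot: [1.072, 1.292, -1.074]
wrist_force: [-2.9, 17.6, 2.6]
gripper_width: 0.447
```

```bash
python3 - <<'E'
from h import *
st()
E
```

```text
t 22.15 s-seat mm 0.59 lat mm -0.18 z mm 47.47 F s,lat,z [-17.79   0.24   2.57] w 0.447 M [ 4.08   0.626 -0.047]
turn to R0 [ 0.0095 -0.0002  0.0019]
```

Request:
servo_tool(
  targets="0 0 0 -0.02 0 0.1 0; 0 0 0 -0.02 0 0.05 0; 0 0 0 -0.02 0 0.03 0; 0 0 0 -0.02 0 0.03 0",
)

```text
time_s: 22.55
position: [0.55, -0.3792, 0.0474]
tcp_rot: [1.072, 1.293, -1.074]
wrist_force: [0.2, 5.7, -0.2]
gripper_width: 0.446
```

```bash
python3 - <<'E'
from h import *
st()
E
```

```text
t 22.55 s-seat mm 0.41 lat mm -0.18 z mm 47.44 F s,lat,z [-5.54  1.19 -0.25] w 0.446 M [ 1.492  0.072 -0.018]
turn to R0 [ 0.0095 -0.0012  0.0021]
```

Request:
servo_tool(
  targets="0 0 0 0 0 0.01 50; 0 0 0 0 0 0.01 60; 0 0 0 0 0 0.01 70; 0 0 0 0 0 0 75; 0 0 0 0 0 0 75; 0 0 0 0 0 0 75",
)

```text
time_s: 23.15
position: [0.55, -0.3794, 0.0475]
tcp_rot: [1.072, 1.293, -1.074]
wrist_force: [0.6, -0.1, -0.4]
gripper_width: 0.754
```

```bash
python3 - <<'E'
from h import *
st();w=snap('wrist','w6')
E
```

```text
t 23.15 s-seat mm 0.64 lat mm -0.21 z mm 47.5 F s,lat,z [ 0.16  0.56 -0.38] w 0.754 M [0.014 0.044 0.021]
turn to R0 [ 0.0094 -0.0008  0.002 ]
```

View pics/w6.png

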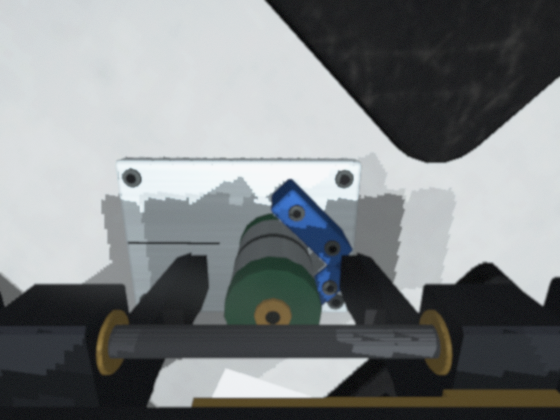

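Released; it stands in the V. I'll retract straight up and check from a distance.

Request:
servo_tool(
  targets="0 0 0 -1 0 0 75; 0 0 0 -3 0 0 75; 0 0 0 -6 0 0 75; 0 0 0 -10 0 0 75; 0 0 0 -14 0 0 75; 0 0 0 -16 0 -4 75; 0 0 0 -16 -4 -8 75; 0 0 0 -16 -6 -10 75; 0 0 0 -16 -6 -10 75; 0 0 0 -16 -6 -10 75; 0 0 0 -16 -6 -10 75",
)

```text
time_s: 24.3
position: [0.4744, -0.2929, 0.2084]
tcp_rot: [1.072, 1.291, -1.073]
wrist_force: [0.0, -0.3, -0.2]
gripper_width: 0.75
```

```bash
python3 - <<'E'
from h import *
np.set_printoptions(precision=4,suppress=True)
st()
s=snap('scene','s7');d=snap('side','d7');w=snap('wrist','w7')
a=cv2.resize(s['frame'][230:340,285:395],(400,400),interpolation=2);b=cv2.resize(d['frame'][120:190,275:345],(400,400),interpolation=2)
cv2.imwrite('pics/c7.png',np.hstack([a,b])[:,:,::-1])
for c,D in [('scene',s),('side',d),('wrist',w)]:
  for r in place_of(c,'cartridge')[:3]:
    p=ray(D,r['at'],.012);print(c,r['at'],round(r['conf'],2),p,1e3*(p@xv-SEAT),1e3*(p@yv-LAT))
E
```

```text
t 24.3 s-seat mm -97.67 lat mm -59.67 z mm 208.4 F s,lat,z [ 0.25 -0.03 -0.18] w 0.75 M [ 0.043  0.027 -0.014]
turn to R0 [0.0094 0.0005 0.0005]
scene [339.8, 304.1] 0.84 [ 0.5523 -0.3794  0.012 ] 1.056215011551065 2.0435309069556373
scene [182.0, 171.1] 0.77 [0.3931 0.1727 0.012 ] -570.287687529718 -58.872555258694504
side [305.4, 164.5] 0.82 [ 0.5633 -0.3834  0.012 ] 6.9314119540072605 12.188435102119865
side [331.4, 293.5] 0.66 [0.3934 0.2015 0.012 ] -598.5900689893682 -53.557604428265904
wrist [372.8, 122.8] 0.56 [ 0.5535 -0.3796  0.012 ] 1.4734508800173796 3.211104825006972
```

View pics/c7.png

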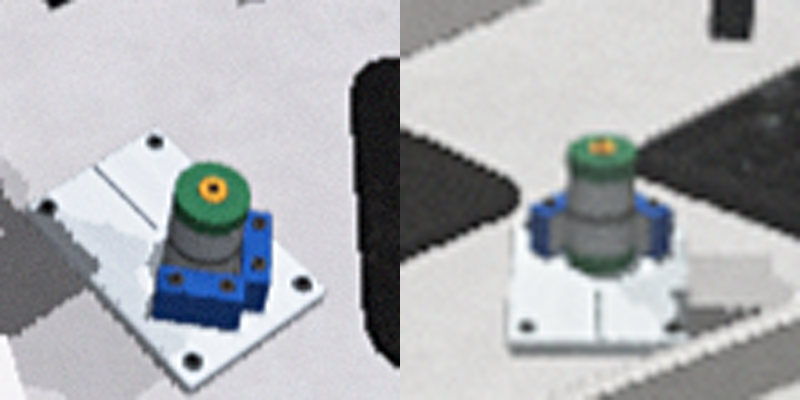

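View pics/w7.png

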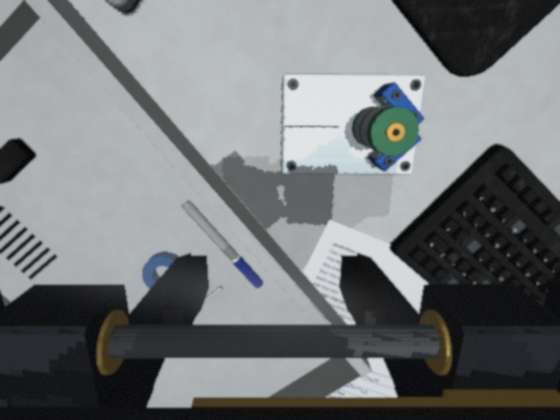

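View pics/s7.png

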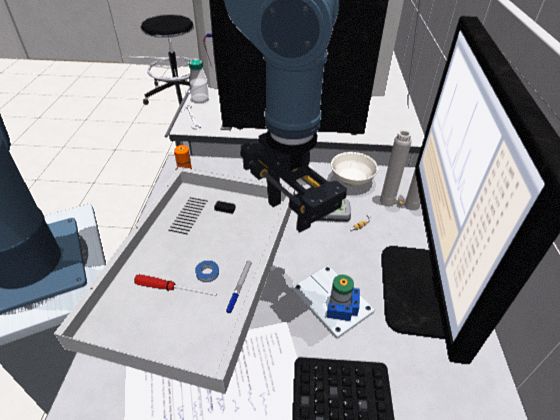

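```bash
python3 - <<'E'
from h import *
for c,uv in [('wrist',(396,132)),('scene',(343.6,281.7)),('side',(275+201/5.714,120+147/5.714))]:
    D=read_camera(c);p=ray(D,uv,.084);print(c,np.round(p,4),np.round([1e3*(p@xv-SEAT),1e3*(p@yv-LAT)],2))
st();print(job_done())
E
```

```text
wrist [ 0.5488 -0.3777  0.084 ] [-1.19 -1.1 ]
scene [ 0.5511 -0.379   0.084 ] [0.48 0.88]
side [ 0.5482 -0.3771  0.084 ] [-1.93 -1.57]
t 24.75 s-seat mm -98.63 lat mm -60.76 z mm 207.53 F s,lat,z [ 0.91  0.1  -0.23] w 0.746 M [ 0.022  0.026 -0.029]
turn to R0 [ 0.0093 -0.001   0.0023]
the job is handed in; nothing more can be done
None
```

The cartridge is standing upright in the V against both faces, and I've handed the job in at about 24.8 s of the 72 s allowed.

- **Moving it:** I lifted it out of the tray and stood it on the plate 55 mm in front of the seat. I let go, checked it was standing, gripped it again and slid it in. A small sideways probe showed both faces touching, and I centred it between them.
- **Pressing home:** It took several presses, each building up in steps. The last two were held for about half a second and ended at 18.5 N and 17.8 N at the wrist, with sideways force of 0.7 N or less. An earlier 13.4 N press showed 1.8 N sideways, which I then corrected.
- **Final checks:** After release, the brass port lies within about 2 mm of the seat in the scene and wrist cameras and 2.5 mm in the side camera, close to the 2 mm calibration. The cartridge looks upright in all three views. In the views I looked at, the tray items, the orange look-alike and the meter appear undisturbed. I did not measure their positions.

**Checks that disagreed or could not be made:**
- **Network position:** In the side camera, the trained network put the cartridge's base about 14 mm off. The picture and the other cameras contradict that, so I set it aside.
- **Face forces:** I could not measure these directly. From the wrist readings they should be under 13 N each, assuming some friction. Without any friction, the 18.5 N press would work out to about 13 N per face.
- **Plate friction:** During the last presses the cartridge was also pushed down with 3–5 N. Friction on the plate may therefore have taken a few newtons off what reached the faces.

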